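# Slide the jar round the open cans and press it home in its dock

### The arm

A 7-joint arm with a two-finger parallel gripper is mounted at the origin on a cart in front of the work surface, level with it; the furniture and walls round the work are solid. World frame = base frame: x ahead of the robot, y to its left, z up, the work surface at z = 0. Lengths are in m, angles in rad, forces in N, time in s.
With the tool pointing down it reaches from about 0.35 to 0.9 m from the base axis. Payload 7.2 kg.
Tool frame: the origin (TCP) lies between the finger pads; the fingertips stand 11 mm ahead of it and the grasp point (between the pads) lies 8 mm behind it; z points along the fingers, y is the direction in which the jaws open and shut (so a half turn about z gives the same grasp; the last joint's range is limited). The gripper opens to 88 mm and grips with 3 to 60 N. Pads are 20 mm wide; open, the fingers measure 115 mm over their backs; the gripper's body (75 mm by 178 mm) begins 61 mm behind the grasp point.
Start: joints at [-1.204, 0.411, -0.013, 1.596, 0.006, 1.134, -0.082], TCP at [0.263, 0.567, 0.234] pointing down, gripper open.
Joint ranges: [-2.95, 2.95], [-0.29, 1.99], [-1.47, 1.44], [0.14, 2.54], [-1.03, 4.17], [0.13, 1.85], [-2.86, 2.86]. Speed limits (rad/s): [2.39, 2.39, 3.01, 3.01, 3.14, 3.14, 3.14].

### API

Orientations are given as a rotation vector (axis times angle).
In Python, from cell import r gives the robot as it stands.
- The arm moves only by the tool move_arm, never from a script. Its argument "series" is a list of rows, each a list of 3 entries, a list of its own where there are three numbers: the turn, a rotation vector about the tool's x, y, z in rad, then the shift along the tool's x, y, z in m, then the finger opening in m, from 0 to 0.0878. In form: [[[wx, wy, wz], [x, y, z], claw], ...]. A call has exactly 5 rows; each row shifts and turns the commanded pose from where the row before left it, along the tool's axes as they then stand; what a row does not reach is not made up. A row lasts 1/12 s, in which the tool goes at most 41.7 mm and 7.16 degrees, less where a joint would pass 70% of its speed; a pose out of reach is approached as far as the arm can. A call is refused whole if a number of a shift passes 0.0417 or a number of a turn 0.125, either way. A call with a gripper value outside its range is refused whole. The fingers move at their own pace and stop on an object; "force" is the grip in N (left out, the last holds). Time passes only in rows, so rows that do not move let the fingers close, or fill a call up. It gives the time, the measured TCP pose, the force and the opening at its end, in the units of the state.
- r.read_state(): the state, without advancing time (a new reading comes with each control period).
- r.read_camera(name): name is "scene" or "top"; returns a dict with "img" (400x640x3 uint8, red, green, blue), "fx", "fy", "cx", "cy" (pixels), "k1" (the pictures are not rectified: a ray, as slopes to the right and down, at radius r is drawn at 1 + k1 r^2 times it, then the intrinsics apply), "pose" (4x4, takes a point from camera to world coordinates). Camera axes: x right, y down, z forward; pixel columns grow to the right and rows downward; lengths in m; the calibration is good to about 2 mm. A picture is of the moment at which its call begins. There is no depth.
- r.close_job(): hands the job in, once; it reports no verdict.
The state is a dict: "time": time; "qpos": joint angles; "qvel": joint speeds; "joint_torque": joint torques, N m; "ee_pos": TCP position; "eef_rot": TCP orientation; "ft_force": force on the tool from outside, world axes, zero at the start; "torque": the same for the moment, N m; "grip_width": finger opening in m.
Only numpy, scipy, OpenCV 4.12 (cv2) and the standard library are available. Lean on these libraries where they do the work, as an engineer would, in place of code of your own. Each camera call takes 0.05 s, during which the arm holds its last target. There are 200 camera calls.

### The job

Slide the lidded jar across the table, round the two open paint cans and the paper cup without anything touching them, into the wooden dock between its two low rails. Never lift or tip it: it stays flat on the table the whole way. Then press it home against the dock's hidden sprung pad gently with about 10 N (never as much as 15 N), hold that for a second, and leave it resting against the pad.

Things in the scene. Friction and masses are not known exactly. Their poses are not given: they have to be found in the camera images.
- jar_mid (a point): Centre of the jar to be moved (the only jar): upright cylinder 59 mm in diameter, 50 mm high, 0.26 to 0.48 kg; its lid is one with it. The point is on its axis, 25 mm above the table when it stands; z is up its axis. It slides on the table with 1 to 4 N of friction; pushed above half height it may tip, so push low.
- jar: The same jar; origin at the centre of its underside, z up along its axis.
- can_a: Smaller open paint can, 65 mm in diameter, 61 mm high, stands fixed; origin at the centre of its underside. An obstacle that nothing may touch.
- can_b: Larger open paint can, 70 mm in diameter, 73 mm high, stands fixed; origin at the centre of its underside. An obstacle that nothing may touch.
- cup: Paper mixing cup, 50 mm in diameter at the rim, 39 mm high, stands fixed; origin at the centre of its underside. An obstacle that nothing may touch. Cup and cans may each stand at any of three places: two of them form a gate on the jar's way (centres at least 0.17 m apart), the third stands between gate and dock.
- dock: Wooden dock fixed on the table, without a floor. Origin on the table on its centre line; x points inward (the push direction, roughly to the robot's left), y across, z up. Two rails 22 mm high and 10 mm thick, inner faces at y = +-37 mm, from x = -10 to 102 mm; before that they flare outward to x = -42, y = +-60 mm. The jar slides in between them on the table.
- dock_hood (a point): Middle of the front edge of the dock's flat plywood hood, on its top, 63 mm above the table, at dock x = 20 mm. The hood (underside 58 mm above the table) reaches from there to the closed end at x = 102 mm and hides the sprung pad from above; its side cheeks start at x = 56 mm. Axes as the dock's.
- buffer: Stop block at the dock's closed end, with the sprung rubber pad (50 mm wide, 8 to 44 mm above the table); origin on the table at dock x = 93 mm, axes as the dock's. The pad's face stands between dock x = 15 and 57 mm, set differently each time and not reported: find it by feel. It yields 0.5 mm per N (damping 1 N per 10 mm/s), rigid after 12 mm, and follows the jar back.
There are look-alikes about, which are no part of the job. What is meant by the jar is not blue or purple, and is the larger of those in its own colour.

How it is judged:
On the way:
1. the jar, between the rails, is pressed against the sprung pad with 5 to 15 N for 0.4 s (x of jar_mid in the frame of dock above -0.02 m and y of jar_mid in the frame of dock between -0.012 and 0.012 m and contact force between jar and buffer between 5 and 15 N), for 0.4 s.
At the end, for the whole second after the job is handed in: The jar stands upright (within about 5 degrees) on the table at rest between the dock's rails, within 12 mm of the centre line, its axis no more than 20 mm short of the dock's origin, still touching the sprung pad (over 0.2 N), and released (x of jar_mid in the frame of dock above -0.02 m and y of jar_mid in the frame of dock between -0.012 and 0.012 m and contact force between jar and buffer above 0.2 N and angle between jar's own z axis and vertical below 0.08 rad and height (world z) of jar_mid below 0.03 m and linear speed of jar below 0.02 m/s and contact force between jar and the fingers below 0.05 N).
It fails at once if the smaller paint can is touched by anything (over 0.3 N) (contact force between can_a and anything else above 0.3 N).
It fails at once if the larger paint can is touched by anything (over 0.3 N) (contact force between can_b and anything else above 0.3 N).
It fails at once if the paper cup is touched by anything (over 0.3 N) (contact force between cup and anything else above 0.3 N).
It fails at once if the jar is lifted (its middle more than 8 mm above where it stands on the table) or tipped by more than about 14 degrees (height (world z) of jar_mid above 0.033 m or angle between jar's own z axis and vertical above 0.25 rad).
It fails at once if the jar is pressed against the dock or its pad with more than 15 N (contact force between jar and dock above 15 N).
It also fails if it takes over 72 s, if anything falls off the work surface, if the arm or the gripper's body presses on something with over 40 N, if the wrist force passes 120 N, or if a joint passes its speed limit or range.

## Working session

There is one attempt and no reset: what is moved stays moved. The work goes in short steps, Python scripts to look and compute and a tool call to move; the robot and the scene stay as the last step left them, time stands still between calls to the robot, and variables do not carry over. Pictures are saved under pics/ and viewed, about 8 in all and at most 12, crops included, and the job is handed in when it is done.

Besides the shell and the picture viewer there is one more tool, called after ">>>" by a JSON object that holds its "name" and its "arguments", one argument or row to a line. move_arm: Moves the arm, as the interface text tells. Its arguments: {"type":"object","properties":{"series":{"type":"array","items":{"type":"array"}},"force":{"type":"number"}},"required":["series"]}

```bash
ls; mkdir -p pics; python3 - <<'E'
from cell import r
import cv2
s=r.read_state(); print({k:s[k] for k in('time','ee_pos','eef_rot','ft_force','grip_width')})
for n in('scene','top'):
    c=r.read_camera(n); cv2.imwrite(f'pics/{n}0.png',c['img'][:,:,::-1]); print(n,c['fx'],c['fy'],c['cx'],c['cy'],c['k1'],c['pose'])
E
```

```text
pics
{'time': 0.0, 'ee_pos': array([0.26308725, 0.56638995, 0.23281694]), 'eef_rot': array([-6.77527431e-01, -3.06739608e+00,  2.46420000e-03]), 'ft_force': array([-0.49805114,  0.15139984,  0.18298249]), 'grip_width': 0.08798194438553525}
scene 470.05333391555297 470.05333391555297 318.8467167786203 204.82056423262418 -0.13499898931930285 [[-0.68902791 -0.32889755  0.6458072  -0.28789468]
 [-0.72438461  0.28484385 -0.62779846  0.8338032 ]
 [ 0.02252716 -0.90038346 -0.43451369  0.6519608 ]
 [ 0.          0.          0.          1.        ]]
top 386.5781425200896 386.5781425200896 321.33140110155847 200.39377219350018 0.00040276664068689117 [[ 0.0108276  -0.98508517  0.17172646  0.41431156]
 [-0.99985516 -0.00841064  0.01479582 -0.02628623]
 [-0.01313082 -0.17186179 -0.98503356  1.06509581]
 [ 0.          0.          0.          1.        ]]
```

View pics/top0.png

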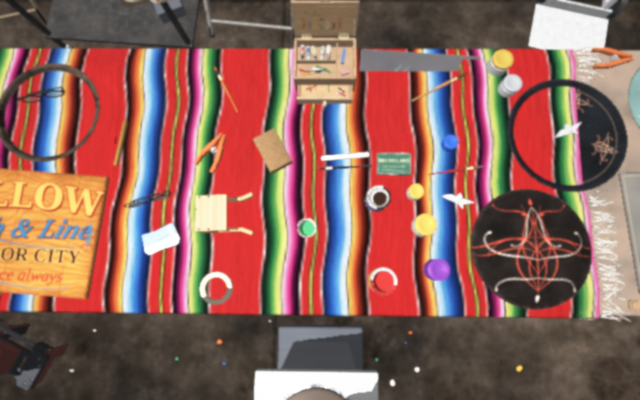

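View pics/scene0.png

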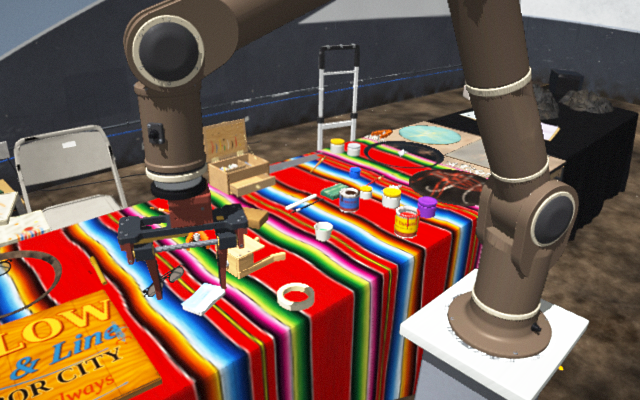

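The top view shows the dock at about (212,212) with its mouth to the right. The cup is at (307,228), and the open cans are at (377,197) and (382,281). The yellow jar candidates are at (425,225), (415,191) and (501,60). Next I'll measure these.

```bash
cat > h.py <<'E'
import numpy as np, cv2
from cell import r
def ray(c,uv):
    K=np.array([[c['fx'],0,c['cx']],[0,c['fy'],c['cy']],[0,0,1.]])
    p=cv2.undistortPoints(np.array(uv,float).reshape(-1,1,2),K,np.array([c['k1'],0,0,0.])).reshape(-1,2)
    d=np.c_[p,np.ones(len(p))]@c['pose'][:3,:3].T
    return c['pose'][:3,3],d
def onz(c,uv,z):
    o,d=ray(c,uv); return (o+d*((z-o[2])/d[:,2])[:,None])[:,:2]
E
python3 - <<'E'
from h import *
c=r.read_camera('top'); im=c['img']; hsv=cv2.cvtColor(im,cv2.COLOR_RGB2HSV)
def blobs(n,lo,hi,z):
    m=cv2.inRange(hsv,lo,hi)
    k,l,st,ce=cv2.connectedComponentsWithStats(m)
    for i in range(1,k):
        if st[i,4]>60 and 300<ce[i,0]<520 and 40<ce[i,1]<310:
            print(n,st[i],ce[i].round(1),onz(c,[ce[i]],z).round(4))
blobs('yellow',(20,120,150),(32,255,255),.05)
cv2.imwrite('pics/c1.png',cv2.resize(im[140:320,170:460,::-1],None,fx=2.75,fy=2.75,interpolation=cv2.INTER_CUBIC))
E
```

```text
yellow [493  49  19  20 296] [501.9  58.7] [[ 1.0025 -0.5174]]
yellow [424  95   9  78 198] [428.2 135.8] [[ 0.7731 -0.3013]]
yellow [347 105   4  37  61] [347.9 124.7] [[ 0.8037 -0.082 ]]
yellow [310 112   6  56 120] [312.4 142.6] [[0.7516 0.0152]]
yellow [464 118   6  45 105] [466.9 138.4] [[ 0.7663 -0.4064]]
yellow [351 169   4  85 161] [352.3 212.5] [[ 0.5595 -0.0935]]
yellow [312 170   3  42  75] [313.2 189.5] [[0.6207 0.0111]]
yellow [464 170   4  28  64] [465.4 185. ] [[ 0.6363 -0.3955]]
yellow [416 176  19  84 482] [426.2 220.3] [[ 0.5404 -0.2877]]
yellow [409 183  15  16 167] [416.3 190.6] [[ 0.6201 -0.2642]]
yellow [466 205   8  80 176] [469.1 247.7] [[ 0.4699 -0.3961]]
yellow [309 257   5  57 140] [310.6 287.3] [[0.3646 0.0139]]
yellow [348 258   4  55 108] [349.  285.3] [[ 0.3709 -0.0845]]
yellow [429 281   8  35 101] [432.8 297.4] [[ 0.3432 -0.2975]]
yellow [474 288   5  28  73] [476.4 302.2] [[ 0.3327 -0.407 ]]
```

View pics/c1.png

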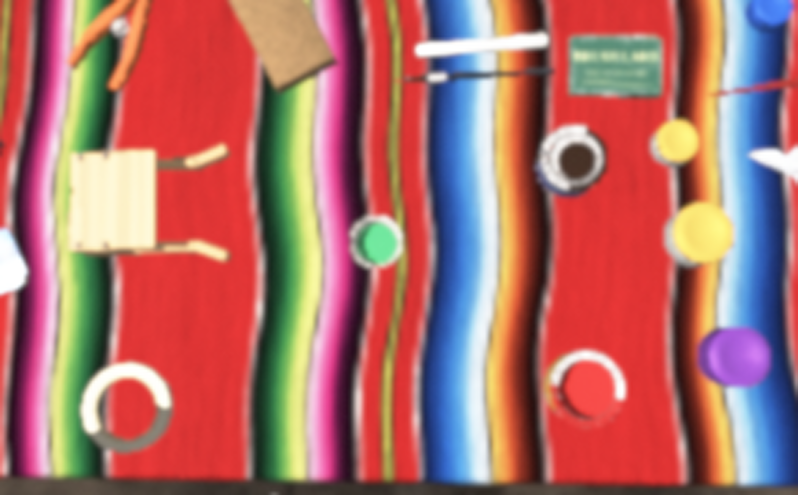

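```bash
python3 - <<'E'
from h import *
c=r.read_camera('top')
for n,u,v,z in [('jar',702,232,.05),('dark',573,159,.07),('red',589,388,.07),('redR',627,388,.07),('redL',551,388,.07),('cup',377,242,.039),('hoodT',156,148,.063),('hoodB',156,250,.063),('hoodTL',69,151,.063),('hoodBL',71,252,.063),('tipT',227,148,.022),('tipB',227,257,.022),('kinkT',187,162,.022),('kinkB',190,246,.022)]:
    print(n,onz(c,[[170+u/2.75-.3,140+v/2.75-.3]],z).round(4))
s=r.read_state(); R=cv2.Rodrigues(s['eef_rot'])[0]; print(R.round(3))
E
```

```text
jar [[ 0.5305 -0.2841]]
dark [[ 0.5967 -0.1594]]
red [[ 0.3838 -0.171 ]]
redR [[ 0.3842 -0.2057]]
redL [[ 0.3834 -0.1363]]
cup [[0.5191 0.0271]]
hoodT [[0.6053 0.2403]]
hoodB [[0.507  0.2351]]
hoodTL [[0.6017 0.3243]]
hoodBL [[0.5044 0.3158]]
tipT [[0.6138 0.1799]]
tipB [[0.5046 0.1753]]
kinkT [[0.5992 0.2194]]
kinkB [[0.5151 0.2124]]
[[-0.907  0.421 -0.   ]
 [ 0.421  0.907 -0.001]
 [-0.    -0.001 -1.   ]]
```

The scene decodes as follows:
- Jar at (0.530, -0.284).
- Gate cans at (0.597, -0.159) and (0.384, -0.171).
- Cup at (0.519, 0.027).
- Dock origin about (0.557, 0.219), pushing in direction (-0.05, 1).

I'll align the tool so that x_t = -X and y_t = +Y, then travel over the jar.

>>> {"name": "move_arm", "arguments": {
  "series": [
    [[0, 0, -0.1087], [0, 0, 0], 0.0878],
    [[0, 0, -0.1087], [0, 0, 0], 0.0878],
    [[0, 0, -0.1087], [0, 0, 0], 0.0878],
    [[0, 0, -0.1087], [0, 0, 0], 0.0878],
    [[0, 0, 0], [-0.011, -0.035, 0], 0.0878]
  ]
}}

```text
time: 0.62
ee_pos: [0.2704, 0.5365, 0.2327]
eef_rot: [0.021, -3.139, -0.004]
ft_force: [-0.2, -0.7, -0.4]
grip_width: 0.0878
```

>>> {"name": "move_arm", "arguments": {
  "series": [
    [[0, 0, 0], [-0.011, -0.035, 0], 0.0878],
    [[0, 0, 0], [-0.011, -0.035, 0], 0.0878],
    [[0, 0, 0], [-0.011, -0.035, 0], 0.0878],
    [[0, 0, 0], [-0.011, -0.035, 0], 0.0878],
    [[0, 0, 0], [-0.011, -0.035, 0], 0.0878]
  ]
}}

```text
time: 1.03
ee_pos: [0.3295, 0.355, 0.2336]
eef_rot: [-0.0, 3.142, 0.0]
ft_force: [1.3, 0.6, 0.8]
grip_width: 0.0878
```

>>> {"name": "move_arm", "arguments": {
  "series": [
    [[0, 0, 0], [-0.011, -0.035, 0], 0.0878],
    [[0, 0, 0], [-0.011, -0.035, 0], 0.0878],
    [[0, 0, 0], [-0.011, -0.035, 0], 0.0878],
    [[0, 0, 0], [-0.011, -0.035, 0], 0.0878],
    [[0, 0, 0], [-0.011, -0.035, 0], 0.0878]
  ]
}}

```text
time: 1.45
ee_pos: [0.3844, 0.1801, 0.2338]
eef_rot: [-0.0, 3.141, 0.001]
ft_force: [0.5, 0.0, 0.2]
grip_width: 0.0876
```

>>> {"name": "move_arm", "arguments": {
  "series": [
    [[0, 0, 0], [-0.011, -0.035, 0], 0.0878],
    [[0, 0, 0], [-0.011, -0.035, 0], 0.0878],
    [[0, 0, 0], [-0.011, -0.035, 0], 0.0878],
    [[0, 0, 0], [-0.011, -0.035, 0], 0.0878],
    [[0, 0, 0], [-0.011, -0.035, 0], 0.0878]
  ]
}}

```text
time: 1.87
ee_pos: [0.4394, 0.005, 0.2339]
eef_rot: [-0.0, 3.141, 0.0]
ft_force: [1.6, 0.0, 0.3]
grip_width: 0.0875
```

>>> {"name": "move_arm", "arguments": {
  "series": [
    [[0, 0, 0], [-0.011, -0.035, 0], 0.0878],
    [[0, 0, 0], [-0.011, -0.035, 0], 0.0878],
    [[0, 0, 0], [-0.011, -0.035, 0], 0.0878],
    [[0, 0, 0], [-0.011, -0.035, 0], 0.0878],
    [[0, 0, 0], [0, 0, 0], 0.0878]
  ]
}}

```text
time: 2.28
ee_pos: [0.484, -0.1402, 0.234]
eef_rot: [0.012, 3.14, -0.006]
ft_force: [0.7, 0.4, -0.4]
grip_width: 0.0879
```

>>> {"name": "move_arm", "arguments": {
  "series": [
    [[0, 0, 0], [-0.0115, -0.036, 0], 0.0878],
    [[0, 0, 0], [-0.0115, -0.036, 0], 0.0878],
    [[0, 0, 0], [-0.0115, -0.036, 0], 0.0878],
    [[0, 0, 0], [-0.0115, -0.036, 0], 0.0878],
    [[0, 0, 0], [0, 0, 0.03], 0.0878]
  ]
}}

```text
time: 2.7
ee_pos: [0.5321, -0.2863, 0.2082]
eef_rot: [0.01, 3.133, -0.013]
ft_force: [-0.5, -0.4, 0.6]
grip_width: 0.0881
```

```bash
python3 - <<'E'
from h import *
print(r.read_state()['ee_pos'])
for n in('scene',):
    c=r.read_camera(n); print(r.read_state()['ee_pos'])
    o=c['img'][130:260,300:480,::-1]; cv2.imwrite('pics/s2.png',cv2.resize(o,None,fx=4,fy=4,interpolation=cv2.INTER_CUBIC))
    P=c['pose']
    def proj(p):
        q=P[:3,:3].T@(np.array(p)-P[:3,3]); a=q[:2]/q[2]; a=a*(1+c['k1']*(a@a)); return a*c['fx']+[c['cx'],c['cy']]
    for nm,p in dict(jar=(.5305,-.284,.05),dark=(.5967,-.1594,.07),red=(.384,-.171,.07),cup=(.519,.027,.039)).items(): print(nm,(proj(p)-[300,130])*4)
E
```

```text
[ 0.53208717 -0.28632001  0.20821131]
[ 0.52802689 -0.28058055  0.19918641]
jar [367.11943866 242.04183614]
dark [201.06538238 234.5734296 ]
red [432.92595364 323.12486187]
cup [ 96.67532251 381.65092721]
```

View pics/s2.png

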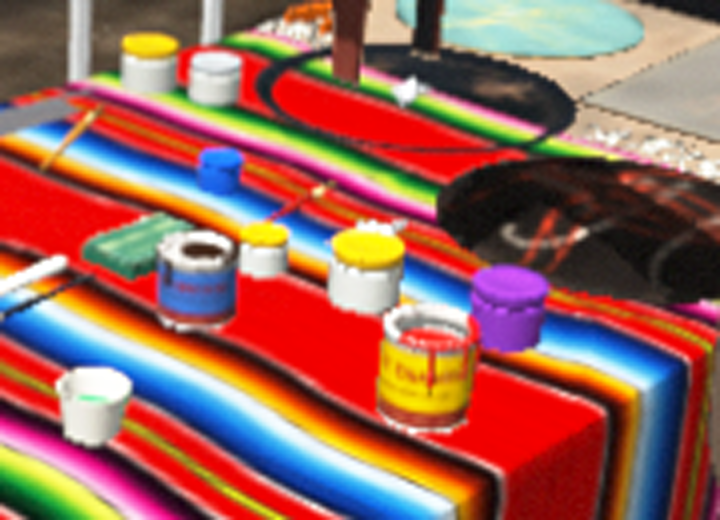

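Scene check: the jar lid is at crop (369,247) against a predicted (367,242), so they agree. Now I'll go down and grip lightly.

>>> {"name": "move_arm", "arguments": {
  "series": [
    [[0, 0, 0], [-0.0025, -0.003, 0.03], 0.0878],
    [[0, 0, 0], [0, 0, 0.04], 0.0878],
    [[0, 0, 0], [0, 0, 0.04], 0.0878],
    [[0, 0, 0], [0, 0, 0.035], 0.0878],
    [[0, 0, 0], [0, 0, 0.02], 0.0878]
  ]
}}

```text
time: 3.17
ee_pos: [0.5298, -0.2775, 0.0348]
eef_rot: [0.002, -3.137, -0.005]
ft_force: [-0.3, 0.4, 0.7]
grip_width: 0.0879
```

>>> {"name": "move_arm", "arguments": {
  "series": [
    [[0, 0, 0], [0, 0, 0.01], 0.0878],
    [[0, 0, 0], [0, 0, 0], 0.0878],
    [[0, 0, 0], [0, 0, 0], 0.0878],
    [[0, 0, 0], [0, 0, 0], 0.0878],
    [[0, 0, 0], [0, 0, 0], 0.0878]
  ]
}}

```text
time: 3.58
ee_pos: [0.533, -0.2805, 0.0305]
eef_rot: [-0.0, 3.139, -0.001]
ft_force: [0.2, -0.1, 0.5]
grip_width: 0.0877
```

>>> {"name": "move_arm", "arguments": {
  "series": [
    [[0, 0, 0], [0.0025, -0.003, 0.008], 0.0878],
    [[0, 0, 0], [0, 0, 0], 0.08],
    [[0, 0, 0], [0, 0, 0], 0.072],
    [[0, 0, 0], [0, 0, 0], 0.066],
    [[0, 0, 0], [0, 0, 0], 0.062]
  ],
  "force": 8
}}

```text
time: 4.0
ee_pos: [0.5294, -0.2832, 0.0208]
eef_rot: [0.0, 3.141, 0.0]
ft_force: [-0.2, -0.3, -0.0]
grip_width: 0.0648
```

>>> {"name": "move_arm", "arguments": {
  "series": [
    [[0, 0, 0], [0, 0, 0], 0.058],
    [[0, 0, 0], [0, 0, 0], 0.054],
    [[0, 0, 0], [0, 0, 0], 0.05],
    [[0, 0, 0], [0, 0, 0], 0.05],
    [[0, 0, 0], [0, 0, 0], 0.05]
  ]
}}

```text
time: 4.42
ee_pos: [0.5295, -0.2838, 0.0209]
eef_rot: [0.001, 3.141, -0.001]
ft_force: [0.3, -3.6, 0.9]
grip_width: 0.0585
```

>>> {"name": "move_arm", "arguments": {
  "series": [
    [[0, 0, 0], [0.002, 0.004, 0], 0.05],
    [[0, 0, 0], [0.005, 0.01, 0], 0.05],
    [[0, 0, 0], [0.005, 0.01, 0], 0.05],
    [[0, 0, 0], [0.005, 0.01, 0], 0.05],
    [[0, 0, 0], [0.005, 0.01, 0], 0.05]
  ],
  "force": 12
}}

```text
time: 4.83
ee_pos: [0.507, -0.2377, 0.0208]
eef_rot: [-0.001, 3.141, 0.0]
ft_force: [1.8, -2.3, 2.0]
grip_width: 0.0584
```

>>> {"name": "move_arm", "arguments": {
  "series": [
    [[0, 0, 0], [0.005, 0.01, 0], 0.05],
    [[0, 0, 0], [0.005, 0.01, 0], 0.05],
    [[0, 0, 0], [0.005, 0.01, 0], 0.05],
    [[0, 0, 0], [0.002, 0.01, 0], 0.05],
    [[0, 0, 0], [0, 0.006, 0], 0.05]
  ]
}}

```text
time: 5.25
ee_pos: [0.4894, -0.1921, 0.0208]
eef_rot: [0.0, -3.141, -0.0]
ft_force: [-1.4, -3.9, 3.9]
grip_width: 0.0585
```

>>> {"name": "move_arm", "arguments": {
  "series": [
    [[0, 0, 0], [0, 0, 0], 0.05],
    [[0, 0, 0], [0, 0, 0], 0.05],
    [[0, 0, 0], [0, 0, 0], 0.05],
    [[0, 0, 0], [0, 0, 0], 0.05],
    [[0, 0, 0], [0, 0, 0], 0.05]
  ]
}}

```text
time: 5.67
ee_pos: [0.4895, -0.1911, 0.0207]
eef_rot: [0.001, -3.14, -0.004]
ft_force: [-2.8, 1.4, 9.8]
grip_width: 0.0582
```

```bash
python3 - <<'E'
from h import *
c=r.read_camera('top'); cv2.imwrite('pics/t3.png',cv2.resize(c['img'][150:310,340:460,::-1],None,fx=3.5,fy=3.5,interpolation=cv2.INTER_CUBIC))
E
```

```text
(no output)
```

View pics/t3.png

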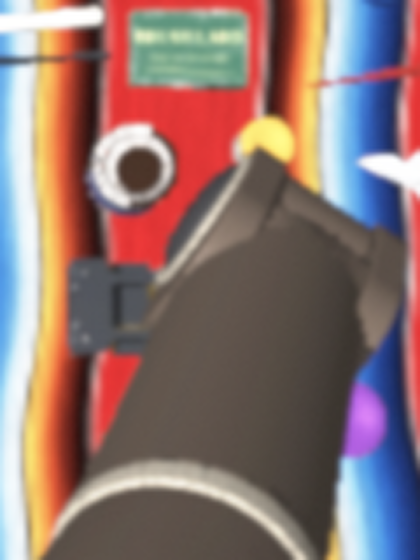

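The arm hides the jar from above. The near-gate can is clear at crop (133,170). Upward force is building because the commanded z is slightly low, so I'll relieve it.

>>> {"name": "move_arm", "arguments": {
  "series": [
    [[0, 0, 0], [0, 0, -0.001], 0.05],
    [[0, 0, 0], [0, 0, -0.001], 0.05],
    [[0, 0, 0], [0, 0, 0], 0.05],
    [[0, 0, 0], [0, 0, 0], 0.05],
    [[0, 0, 0], [0, 0, 0], 0.05]
  ]
}}

```text
time: 6.13
ee_pos: [0.4898, -0.1927, 0.0222]
eef_rot: [0.0, -3.14, -0.001]
ft_force: [-1.2, -0.1, -4.4]
grip_width: 0.0583
```

>>> {"name": "move_arm", "arguments": {
  "series": [
    [[0, 0, 0], [0, 0, 0.0006], 0.05],
    [[0, 0, 0], [0, 0, 0], 0.05],
    [[0, 0, 0], [0, 0, 0], 0.05],
    [[0, 0, 0], [0, 0.005, 0], 0.05],
    [[0, 0, 0], [0, 0.01, 0], 0.05]
  ]
}}

```text
time: 6.55
ee_pos: [0.4901, -0.1789, 0.0221]
eef_rot: [0.003, 3.141, -0.001]
ft_force: [-0.9, 1.0, -3.3]
grip_width: 0.0585
```

>>> {"name": "move_arm", "arguments": {
  "series": [
    [[0, 0, 0], [0, 0.012, 0], 0.05],
    [[0, 0, 0], [-0.001, 0.012, 0], 0.05],
    [[0, 0, 0], [-0.001, 0.012, 0], 0.05],
    [[0, 0, 0], [-0.001, 0.012, 0], 0.05],
    [[0, 0, 0], [-0.002, 0.012, 0], 0.05]
  ]
}}

```text
time: 6.97
ee_pos: [0.4953, -0.1163, 0.022]
eef_rot: [0.002, -3.141, -0.001]
ft_force: [-0.2, -1.0, -3.8]
grip_width: 0.0587
```

>>> {"name": "move_arm", "arguments": {
  "series": [
    [[0, 0, 0], [-0.006, 0.006, 0.0007], 0.05],
    [[0, 0, 0], [-0.012, 0.009, 0], 0.05],
    [[0, 0, 0], [-0.012, 0.009, 0], 0.05],
    [[0, 0, 0], [-0.012, 0.009, 0], 0.05],
    [[0, 0, 0], [-0.012, 0.009, 0], 0.05]
  ]
}}

```text
time: 7.38
ee_pos: [0.5513, -0.0752, 0.0214]
eef_rot: [-0.0, 3.141, -0.0]
ft_force: [0.8, -0.8, -3.8]
grip_width: 0.0584
```

>>> {"name": "move_arm", "arguments": {
  "series": [
    [[0, 0, 0], [-0.012, 0.009, 0], 0.05],
    [[0, 0, 0], [-0.012, 0.009, 0], 0.05],
    [[0, 0, 0], [-0.012, 0.009, 0], 0.05],
    [[0, 0, 0], [-0.012, 0.009, 0], 0.05],
    [[0, 0, 0], [-0.006, 0.01, 0], 0.05]
  ]
}}

```text
time: 7.8
ee_pos: [0.606, -0.0292, 0.0213]
eef_rot: [-0.0, 3.14, -0.001]
ft_force: [0.4, -0.4, -3.5]
grip_width: 0.0583
```

>>> {"name": "move_arm", "arguments": {
  "series": [
    [[0, 0, 0], [0, 0.012, 0.0004], 0.05],
    [[0, 0, 0], [0, 0.012, 0], 0.05],
    [[0, 0, 0], [0, 0.012, 0], 0.05],
    [[0, 0, 0], [0, 0.012, 0], 0.05],
    [[0, 0, 0], [0, 0.012, 0], 0.05]
  ]
}}

```text
time: 8.22
ee_pos: [0.6026, 0.0314, 0.0209]
eef_rot: [0.0, -3.141, -0.001]
ft_force: [0.0, 0.8, -4.2]
grip_width: 0.0582
```

>>> {"name": "move_arm", "arguments": {
  "series": [
    [[0, 0, 0], [0.001, 0.012, 0], 0.05],
    [[0, 0, 0], [0.001, 0.012, 0], 0.05],
    [[0, 0, 0], [0.002, 0.012, 0], 0.05],
    [[0, 0, 0], [0.004, 0.01, 0], 0.05],
    [[0, 0, 0], [0.006, 0.01, 0], 0.05]
  ]
}}

```text
time: 8.63
ee_pos: [0.5891, 0.087, 0.0209]
eef_rot: [-0.0, 3.141, 0.0]
ft_force: [0.2, 0.1, -3.6]
grip_width: 0.0584
```

>>> {"name": "move_arm", "arguments": {
  "series": [
    [[0, 0, 0], [0.008, 0.01, 0], 0.05],
    [[0, 0, 0], [0.008, 0.01, 0], 0.05],
    [[0, 0, 0], [0.008, 0.01, 0], 0.05],
    [[0, 0, 0], [0.005, 0.008, 0], 0.05],
    [[0, 0, 0], [0, 0, 0], 0.05]
  ]
}}

```text
time: 9.05
ee_pos: [0.5586, 0.1264, 0.0209]
eef_rot: [0.004, -3.14, -0.002]
ft_force: [1.0, 0.7, -4.7]
grip_width: 0.0585
```

>>> {"name": "move_arm", "arguments": {
  "series": [
    [[0, 0, 0], [-0.001, 0.006, 0.0003], 0.05],
    [[0, 0, 0], [-0.001, 0.006, 0.0003], 0.05],
    [[0, 0, 0], [0, 0, 0.0003], 0.05],
    [[0, 0, 0], [0, 0, 0], 0.05],
    [[0, 0, 0], [0, 0, 0], 0.05]
  ]
}}

```text
time: 9.47
ee_pos: [0.5633, 0.1361, 0.0208]
eef_rot: [0.001, 3.14, 0.001]
ft_force: [-1.8, 0.6, 6.0]
grip_width: 0.0582
```

```bash
python3 - <<'E'
from h import *
c=r.read_camera('scene'); cv2.imwrite('pics/s4.png',cv2.resize(c['img'][190:320,200:380,::-1],None,fx=4,fy=4,interpolation=cv2.INTER_CUBIC))
s=r.read_state(); print(s['ee_pos'],s['ft_force'])
E
```

```text
[0.56333285 0.13612669 0.0207625 ] [-1.98868823  0.0462731   5.77240727]
```

View pics/s4.png

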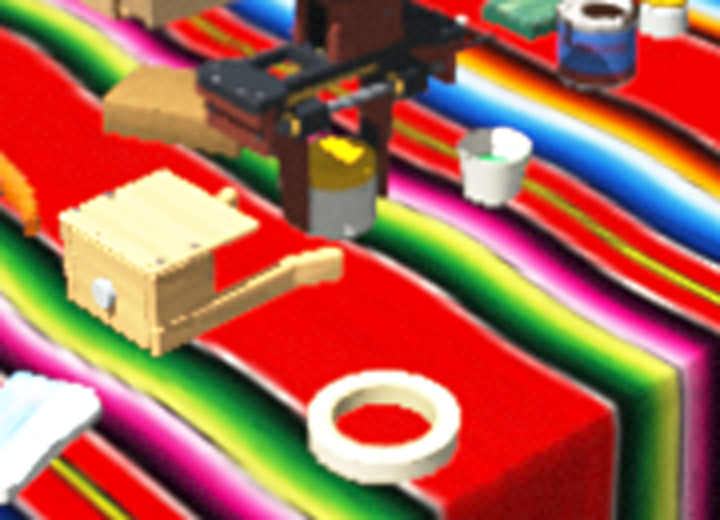

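The jar is upright and flat just before the dock mouth at crop (342,190), with the cup and cans untouched. Now I'll release it and lift off.

>>> {"name": "move_arm", "arguments": {
  "series": [
    [[0, 0, 0], [0, 0, 0], 0.064],
    [[0, 0, 0], [0, 0, 0], 0.072],
    [[0, 0, 0], [0, 0, 0], 0.08],
    [[0, 0, 0], [0, 0, 0], 0.0878],
    [[0, 0, 0], [0, 0, 0], 0.0878]
  ]
}}

```text
time: 9.93
ee_pos: [0.5624, 0.1358, 0.02]
eef_rot: [0.0, 3.142, -0.0]
ft_force: [-0.8, 0.2, -0.4]
grip_width: 0.086
```

>>> {"name": "move_arm", "arguments": {
  "series": [
    [[0, 0, 0], [0, 0, -0.005], 0.0878],
    [[0, 0, 0], [0, 0, -0.02], 0.0878],
    [[0, 0, 0], [0, 0, -0.04], 0.0878],
    [[0, 0, 0], [0, 0, -0.03], 0.0878],
    [[0, 0, 0], [0, 0, 0], 0.0878]
  ]
}}

```text
time: 10.35
ee_pos: [0.5657, 0.1361, 0.121]
eef_rot: [0.001, 3.133, 0.005]
ft_force: [1.1, 0.8, 0.2]
grip_width: 0.088
```

```bash
python3 - <<'E'
from h import *
s=r.read_state(); print(s['qpos'],s['ee_pos'],s['ft_force'])
c=r.read_camera('top'); cv2.imwrite('pics/t5.png',cv2.resize(c['img'][165:265,180:330,::-1],None,fx=5,fy=5,interpolation=cv2.INTER_CUBIC))
E
```

```text
[-0.67587265  0.48507023  0.47942965  1.85202649 -0.2879714   0.86404556
  1.51329964] [0.56570497 0.13614979 0.12104734] [1.10297063 0.80040839 0.19942712]
```

View pics/t5.png

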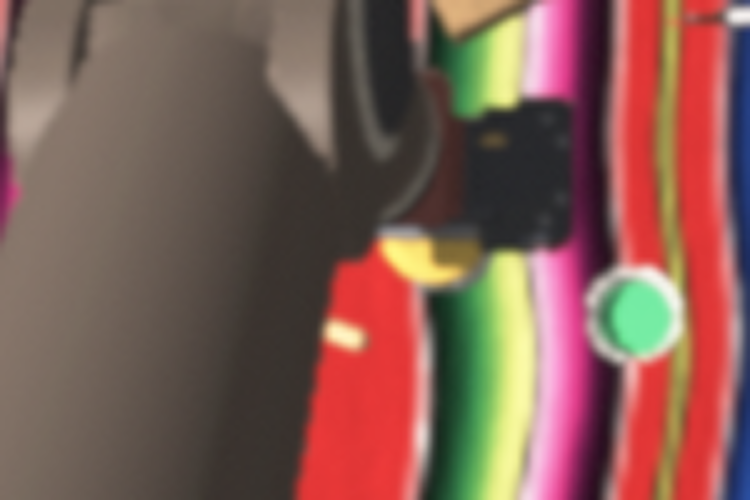

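>>> {"name": "move_arm", "arguments": {
  "series": [
    [[0, 0, 0], [0, -0.017, 0], 0.0878],
    [[0, 0, 0], [0, -0.017, 0], 0.07],
    [[0, 0, 0], [0, -0.017, 0], 0.05],
    [[0, 0, -0.12], [0, 0, 0], 0.03],
    [[0, 0, 0], [0, 0, 0], 0.03]
  ]
}}

```text
time: 10.82
ee_pos: [0.5617, 0.0836, 0.1143]
eef_rot: [0.193, -3.134, 0.001]
ft_force: [0.2, 1.0, 0.7]
grip_width: 0.0645
```

```bash
python3 - <<'E'
from h import *
s=r.read_state(); print(s['qpos'],s['ee_pos'],cv2.Rodrigues(s['eef_rot'])[0].round(3))
E
```

```text
[-0.57232742  0.47372765  0.45054936  1.88182135 -0.26790969  0.84676486
  1.70835894] [0.56169568 0.08357196 0.11431548] [[-0.992 -0.123 -0.001]
 [-0.123  0.992 -0.001]
 [ 0.001 -0.    -1.   ]]
```

>>> {"name": "move_arm", "arguments": {
  "series": [
    [[0, 0, 0.1174], [0, 0, 0], 0.03],
    [[0, 0, 0.1174], [0, 0, 0], 0.03],
    [[0, 0, 0.1174], [0, 0, 0], 0.03],
    [[0, 0, 0.1174], [0, 0, 0], 0.03],
    [[0, 0, 0.1174], [0, 0, 0], 0.03]
  ]
}}

```text
time: 11.23
ee_pos: [0.5618, 0.0857, 0.1144]
eef_rot: [-0.739, -3.052, -0.0]
ft_force: [0.2, -0.4, 0.2]
grip_width: 0.0318
```

>>> {"name": "move_arm", "arguments": {
  "series": [
    [[0, 0, 0.1174], [0, 0, 0], 0.03],
    [[0, 0, 0.1174], [0, 0, 0], 0.03],
    [[0, 0, 0.1174], [0, 0, 0], 0.03],
    [[0, 0, 0.1174], [0, 0, 0], 0.03],
    [[0, 0, 0.1174], [0, 0, 0], 0.03]
  ]
}}

```text
time: 11.65
ee_pos: [0.5619, 0.0858, 0.1144]
eef_rot: [-1.591, -2.708, 0.0]
ft_force: [0.0, 0.5, -0.6]
grip_width: 0.0302
```

>>> {"name": "move_arm", "arguments": {
  "series": [
    [[0, 0, 0.1174], [0, 0, 0], 0.03],
    [[0, 0, 0.1174], [0, 0, 0], 0.03],
    [[0, 0, 0.1174], [0, 0, 0], 0.03],
    [[0, 0, 0.1174], [0, 0, 0], 0.03],
    [[0, 0, 0], [0, 0, 0], 0.03]
  ]
}}

```text
time: 12.07
ee_pos: [0.5619, 0.0858, 0.1142]
eef_rot: [-2.176, -2.266, 0.002]
ft_force: [0.7, -0.5, -0.7]
grip_width: 0.0303
```

```bash
python3 - <<'E'
from h import *
c=r.read_camera('top')
cv2.imwrite('pics/t6.png',cv2.resize(c['img'][165:265,180:330,::-1],None,fx=5,fy=5,interpolation=cv2.INTER_CUBIC))
s=r.read_state(); print(s['qpos'],s['ee_pos'],s['ft_force'],cv2.Rodrigues(s['eef_rot'])[0].round(3))
E
```

```text
[-0.86438155  0.59116638  0.88124388  1.8981643  -0.56775619  0.92454504
  0.33958154] [0.56188387 0.08562962 0.11428656] [0.03667209 0.67129472 0.29962143] [[-0.048  0.999 -0.001]
 [ 0.999  0.048 -0.001]
 [-0.001 -0.001 -1.   ]]
```

View pics/t6.png

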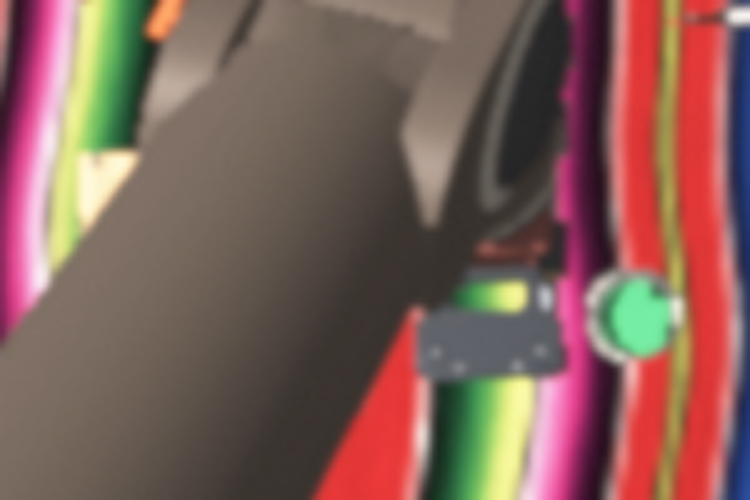

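>>> {"name": "move_arm", "arguments": {
  "series": [
    [[0, 0, 0], [-0.003, 0.0015, 0.02], 0.03],
    [[0, 0, 0], [0, 0, 0.03], 0.03],
    [[0, 0, 0], [0, 0, 0.025], 0.03],
    [[0, 0, 0], [0, 0, 0.014], 0.03],
    [[0, 0, 0], [0, 0, 0.006], 0.03]
  ]
}}

```text
time: 12.53
ee_pos: [0.5626, 0.082, 0.0179]
eef_rot: [-2.165, -2.274, 0.004]
ft_force: [-0.1, -0.5, -0.3]
grip_width: 0.0302
```

>>> {"name": "move_arm", "arguments": {
  "series": [
    [[0, 0, 0], [0, 0, 0], 0.03],
    [[0, 0, 0], [0, 0, 0], 0.03],
    [[0, 0, 0], [0, 0, 0], 0.03],
    [[0, 0, 0], [0, 0, 0], 0.03],
    [[0, 0, 0], [0, 0, 0], 0.03]
  ]
}}

```text
time: 12.95
ee_pos: [0.5645, 0.0822, 0.021]
eef_rot: [2.168, 2.273, 0.002]
ft_force: [0.1, -0.5, -0.3]
grip_width: 0.0297
```

>>> {"name": "move_arm", "arguments": {
  "series": [
    [[0, 0, 0], [0.006, 0, 0], 0.03],
    [[0, 0, 0], [0.006, 0, 0], 0.03],
    [[0, 0, 0], [0.006, 0, 0], 0.03],
    [[0, 0, 0], [0.006, 0, 0], 0.03],
    [[0, 0, 0], [0.006, 0, 0], 0.03]
  ]
}}

```text
time: 13.37
ee_pos: [0.563, 0.1122, 0.0203]
eef_rot: [2.168, 2.272, 0.0]
ft_force: [1.9, -2.5, 1.0]
grip_width: 0.03
```

>>> {"name": "move_arm", "arguments": {
  "series": [
    [[0, 0, 0], [0.006, 0, 0], 0.03],
    [[0, 0, 0], [0.006, 0, 0], 0.03],
    [[0, 0, 0], [0.006, 0, 0], 0.03],
    [[0, 0, 0], [0.005, 0, 0], 0.03],
    [[0, 0, 0], [0.004, 0, 0], 0.03]
  ]
}}

```text
time: 13.78
ee_pos: [0.5611, 0.1393, 0.02]
eef_rot: [2.168, 2.274, -0.0]
ft_force: [0.1, -3.6, 1.9]
grip_width: 0.0299
```

>>> {"name": "move_arm", "arguments": {
  "series": [
    [[0, 0, 0], [0.001, 0, 0], 0.03],
    [[0, 0, 0], [0.001, 0, 0], 0.03],
    [[0, 0, 0], [0.001, 0, 0], 0.03],
    [[0, 0, 0], [0.001, 0, 0], 0.03],
    [[0, 0, 0], [0.001, 0, 0], 0.03]
  ]
}}

```text
time: 14.2
ee_pos: [0.561, 0.1436, 0.02]
eef_rot: [-2.169, -2.273, 0.0]
ft_force: [0.1, -3.5, 2.6]
grip_width: 0.03
```

>>> {"name": "move_arm", "arguments": {
  "series": [
    [[0, 0, 0], [0.0015, 0, 0], 0.03],
    [[0, 0, 0], [0.0015, 0, 0], 0.03],
    [[0, 0, 0], [0.0015, 0, 0], 0.03],
    [[0, 0, 0], [0.0015, 0, 0], 0.03],
    [[0, 0, 0], [0.0015, 0, 0], 0.03]
  ]
}}

```text
time: 14.62
ee_pos: [0.5606, 0.1515, 0.02]
eef_rot: [-2.168, -2.273, -0.0]
ft_force: [1.0, -4.1, 0.9]
grip_width: 0.0301
```

>>> {"name": "move_arm", "arguments": {
  "series": [
    [[0, 0, 0], [0.0015, 0, 0], 0.03],
    [[0, 0, 0], [0.0015, 0, 0], 0.03],
    [[0, 0, 0], [0.001, 0, 0], 0.03],
    [[0, 0, 0], [0.001, 0, 0], 0.03],
    [[0, 0, 0], [0.001, 0, 0], 0.03]
  ]
}}

```text
time: 15.03
ee_pos: [0.5603, 0.1574, 0.02]
eef_rot: [-2.168, -2.273, 0.0]
ft_force: [-0.5, -3.4, 2.5]
grip_width: 0.0299
```

```bash
python3 - <<'E'
from h import *
c=r.read_camera('scene'); cv2.imwrite('pics/s7.png',cv2.resize(c['img'][190:300,200:340,::-1],None,fx=5,fy=5,interpolation=cv2.INTER_CUBIC))
s=r.read_state(); print(s['ee_pos'],s['ft_force'])
E
```

```text
[0.56034013 0.157713   0.02003222] [-0.20460972 -3.40012899  1.4587028 ]
```

View pics/s7.png

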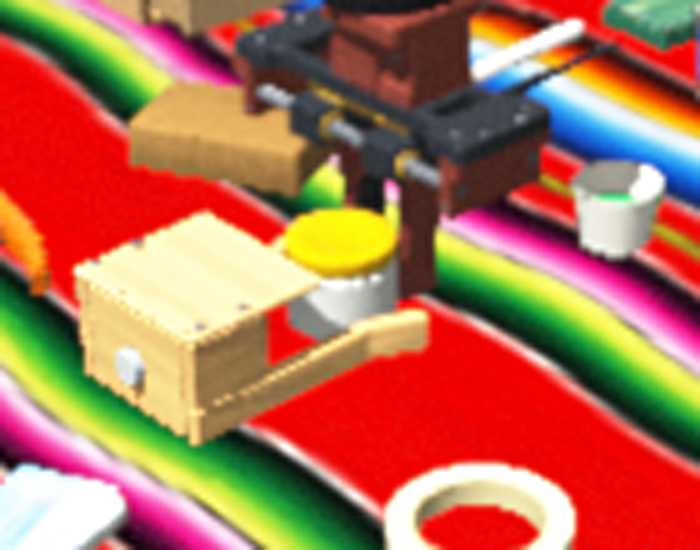

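The jar at crop (340,270) is upright and entering between the rails, with the fingers behind it. Sliding force is about 3.5 N. I'll go on in small steps, feeling for the pad.

>>> {"name": "move_arm", "arguments": {
  "series": [
    [[0, 0, 0], [0.0008, 0, 0], 0.03],
    [[0, 0, 0], [0.0008, 0, 0], 0.03],
    [[0, 0, 0], [0.0008, 0, 0], 0.03],
    [[0, 0, 0], [0.0008, 0, 0], 0.03],
    [[0, 0, 0], [0.0008, 0, 0], 0.03]
  ]
}}

```text
time: 15.5
ee_pos: [0.5602, 0.1614, 0.02]
eef_rot: [-2.168, -2.273, -0.0]
ft_force: [0.0, -2.9, 3.1]
grip_width: 0.0302
```

>>> {"name": "move_arm", "arguments": {
  "series": [
    [[0, 0, 0], [0.0008, 0, 0], 0.03],
    [[0, 0, 0], [0.0008, 0, 0], 0.03],
    [[0, 0, 0], [0.0008, 0, 0], 0.03],
    [[0, 0, 0], [0.0008, 0, 0], 0.03],
    [[0, 0, 0], [0.0008, 0, 0], 0.03]
  ]
}}

```text
time: 15.92
ee_pos: [0.56, 0.1654, 0.02]
eef_rot: [2.168, 2.273, -0.0]
ft_force: [-0.4, -3.7, 1.9]
grip_width: 0.0304
```

>>> {"name": "move_arm", "arguments": {
  "series": [
    [[0, 0, 0], [0.0008, 0, 0], 0.03],
    [[0, 0, 0], [0.0008, 0, 0], 0.03],
    [[0, 0, 0], [0.0008, 0, 0], 0.03],
    [[0, 0, 0], [0.0008, 0, 0], 0.03],
    [[0, 0, 0], [0.0008, 0, 0], 0.03]
  ]
}}

```text
time: 16.33
ee_pos: [0.5598, 0.1694, 0.0201]
eef_rot: [-2.168, -2.273, -0.0]
ft_force: [0.3, -3.6, 2.4]
grip_width: 0.0299
```

>>> {"name": "move_arm", "arguments": {
  "series": [
    [[0, 0, 0], [0.0008, 0, 0], 0.03],
    [[0, 0, 0], [0.0008, 0, 0], 0.03],
    [[0, 0, 0], [0.0008, 0, 0], 0.03],
    [[0, 0, 0], [0.0008, 0, 0], 0.03],
    [[0, 0, 0], [0.0008, 0, 0], 0.03]
  ]
}}

```text
time: 16.75
ee_pos: [0.5596, 0.1734, 0.02]
eef_rot: [-2.168, -2.273, 0.0]
ft_force: [0.7, -4.1, 1.3]
grip_width: 0.0303
```

>>> {"name": "move_arm", "arguments": {
  "series": [
    [[0, 0, 0], [0.0008, 0, 0], 0.03],
    [[0, 0, 0], [0.0008, 0, 0], 0.03],
    [[0, 0, 0], [0.0008, 0, 0], 0.03],
    [[0, 0, 0], [0.0008, 0, 0], 0.03],
    [[0, 0, 0], [0.0008, 0, 0], 0.03]
  ]
}}

```text
time: 17.17
ee_pos: [0.5594, 0.1774, 0.02]
eef_rot: [2.168, 2.273, 0.0]
ft_force: [-0.2, -4.4, 2.5]
grip_width: 0.0298
```

>>> {"name": "move_arm", "arguments": {
  "series": [
    [[0, 0, 0], [0.0006, 0, 0], 0.03],
    [[0, 0, 0], [0.0006, 0, 0], 0.03],
    [[0, 0, 0], [0.0006, 0, 0], 0.03],
    [[0, 0, 0], [0.0006, 0, 0], 0.03],
    [[0, 0, 0], [0.0006, 0, 0], 0.03]
  ]
}}

```text
time: 17.58
ee_pos: [0.5593, 0.1804, 0.0201]
eef_rot: [-2.168, -2.273, -0.0]
ft_force: [-0.0, -3.9, 3.1]
grip_width: 0.0302
```

>>> {"name": "move_arm", "arguments": {
  "series": [
    [[0, 0, 0], [0.0008, 0, 0], 0.03],
    [[0, 0, 0], [0.0008, 0, 0], 0.03],
    [[0, 0, 0], [0.0008, 0, 0], 0.03],
    [[0, 0, 0], [0.0008, 0, 0], 0.03],
    [[0, 0, 0], [0.0008, 0, 0], 0.03]
  ]
}}

```text
time: 18.0
ee_pos: [0.5591, 0.1844, 0.02]
eef_rot: [-2.168, -2.273, -0.0]
ft_force: [0.3, -3.5, 1.2]
grip_width: 0.0299
```

>>> {"name": "move_arm", "arguments": {
  "series": [
    [[0, 0, 0], [0.0008, 0, 0], 0.03],
    [[0, 0, 0], [0.0008, 0, 0], 0.03],
    [[0, 0, 0], [0.0008, 0, 0], 0.03],
    [[0, 0, 0], [0.0008, 0, 0], 0.03],
    [[0, 0, 0], [0.0008, 0, 0], 0.03]
  ]
}}

```text
time: 18.42
ee_pos: [0.5589, 0.1884, 0.02]
eef_rot: [-2.168, -2.273, 0.0]
ft_force: [0.8, -3.6, 2.2]
grip_width: 0.0301
```

>>> {"name": "move_arm", "arguments": {
  "series": [
    [[0, 0, 0], [0.0008, 0, 0], 0.03],
    [[0, 0, 0], [0.0008, 0, 0], 0.03],
    [[0, 0, 0], [0.0008, 0, 0], 0.03],
    [[0, 0, 0], [0.0008, 0, 0], 0.03],
    [[0, 0, 0], [0.0008, 0, 0], 0.03]
  ]
}}

```text
time: 18.83
ee_pos: [0.5587, 0.1924, 0.02]
eef_rot: [-2.168, -2.273, 0.0]
ft_force: [0.3, -4.4, 1.6]
grip_width: 0.0299
```

>>> {"name": "move_arm", "arguments": {
  "series": [
    [[0, 0, 0], [0.0008, 0, 0], 0.03],
    [[0, 0, 0], [0.0008, 0, 0], 0.03],
    [[0, 0, 0], [0.0008, 0, 0], 0.03],
    [[0, 0, 0], [0.0008, 0, 0], 0.03],
    [[0, 0, 0], [0.0008, 0, 0], 0.03]
  ]
}}

```text
time: 19.25
ee_pos: [0.5585, 0.1963, 0.02]
eef_rot: [-2.168, -2.273, 0.0]
ft_force: [-0.2, -4.2, 2.5]
grip_width: 0.0299
```

>>> {"name": "move_arm", "arguments": {
  "series": [
    [[0, 0, 0], [0.0008, 0, 0], 0.03],
    [[0, 0, 0], [0.0008, 0, 0], 0.03],
    [[0, 0, 0], [0.0008, 0, 0], 0.03],
    [[0, 0, 0], [0.0008, 0, 0], 0.03],
    [[0, 0, 0], [0.0008, 0, 0], 0.03]
  ]
}}

```text
time: 19.67
ee_pos: [0.5583, 0.2004, 0.02]
eef_rot: [-2.168, -2.273, 0.0]
ft_force: [0.9, -3.0, 2.4]
grip_width: 0.0299
```

>>> {"name": "move_arm", "arguments": {
  "series": [
    [[0, 0, 0], [0.0008, 0, 0], 0.03],
    [[0, 0, 0], [0.0008, 0, 0], 0.03],
    [[0, 0, 0], [0.0008, 0, 0], 0.03],
    [[0, 0, 0], [0.0008, 0, 0], 0.03],
    [[0, 0, 0], [0.0008, 0, 0], 0.03]
  ]
}}

```text
time: 20.08
ee_pos: [0.5581, 0.2044, 0.02]
eef_rot: [-2.168, -2.273, -0.0]
ft_force: [0.9, -4.7, 2.4]
grip_width: 0.0301
```

>>> {"name": "move_arm", "arguments": {
  "series": [
    [[0, 0, 0], [0.0006, 0, 0], 0.03],
    [[0, 0, 0], [0.0006, 0, 0], 0.03],
    [[0, 0, 0], [0.0006, 0, 0], 0.03],
    [[0, 0, 0], [0.0006, 0, 0], 0.03],
    [[0, 0, 0], [0.0006, 0, 0], 0.03]
  ]
}}

```text
time: 20.5
ee_pos: [0.5581, 0.2061, 0.02]
eef_rot: [2.169, 2.272, -0.001]
ft_force: [0.5, -7.1, 2.3]
grip_width: 0.0301
```

Contact. I'll take finer steps.

>>> {"name": "move_arm", "arguments": {
  "series": [
    [[0, 0, 0], [0.0003, 0, 0], 0.03],
    [[0, 0, 0], [0.0003, 0, 0], 0.03],
    [[0, 0, 0], [0.0003, 0, 0], 0.03],
    [[0, 0, 0], [0, 0, 0], 0.03],
    [[0, 0, 0], [0, 0, 0], 0.03]
  ]
}}

```text
time: 20.92
ee_pos: [0.558, 0.2066, 0.02]
eef_rot: [2.169, 2.271, -0.002]
ft_force: [-0.2, -7.0, 2.4]
grip_width: 0.03
```

>>> {"name": "move_arm", "arguments": {
  "series": [
    [[0, 0, 0], [0.0004, 0, 0], 0.03],
    [[0, 0, 0], [0.0004, 0, 0], 0.03],
    [[0, 0, 0], [0.0004, 0, 0], 0.03],
    [[0, 0, 0], [0, 0, 0], 0.03],
    [[0, 0, 0], [0, 0, 0], 0.03]
  ]
}}

```text
time: 21.33
ee_pos: [0.558, 0.2073, 0.02]
eef_rot: [2.169, 2.27, -0.002]
ft_force: [0.7, -8.6, 3.1]
grip_width: 0.03
```

>>> {"name": "move_arm", "arguments": {
  "series": [
    [[0, 0, 0], [0.0006, 0, 0], 0.03],
    [[0, 0, 0], [0.0006, 0, 0], 0.03],
    [[0, 0, 0], [0.0006, 0, 0], 0.03],
    [[0, 0, 0], [0, 0, 0], 0.03],
    [[0, 0, 0], [0, 0, 0], 0.03]
  ]
}}

```text
time: 21.75
ee_pos: [0.5579, 0.2084, 0.02]
eef_rot: [2.169, 2.27, -0.003]
ft_force: [-0.6, -9.5, 3.4]
grip_width: 0.0304
```

>>> {"name": "move_arm", "arguments": {
  "series": [
    [[0, 0, 0], [0.0006, 0, 0], 0.03],
    [[0, 0, 0], [0.0006, 0, 0], 0.03],
    [[0, 0, 0], [0.0006, 0, 0], 0.03],
    [[0, 0, 0], [0, 0, 0], 0.03],
    [[0, 0, 0], [0, 0, 0], 0.03]
  ]
}}

```text
time: 22.17
ee_pos: [0.5579, 0.2095, 0.02]
eef_rot: [2.169, 2.269, -0.004]
ft_force: [-1.1, -11.8, 3.5]
grip_width: 0.0298
```

>>> {"name": "move_arm", "arguments": {
  "series": [
    [[0, 0, 0], [0.0005, 0, 0], 0.03],
    [[0, 0, 0], [0.0005, 0, 0], 0.03],
    [[0, 0, 0], [0.0003, 0, 0], 0.03],
    [[0, 0, 0], [0, 0, 0], 0.03],
    [[0, 0, 0], [0, 0, 0], 0.03]
  ]
}}

```text
time: 22.58
ee_pos: [0.5579, 0.2102, 0.0201]
eef_rot: [2.169, 2.268, -0.005]
ft_force: [-0.8, -14.6, 3.4]
grip_width: 0.0301
```

>>> {"name": "move_arm", "arguments": {
  "series": [
    [[0, 0, 0], [0, 0, 0], 0.03],
    [[0, 0, 0], [0, 0, 0], 0.03],
    [[0, 0, 0], [0, 0, 0], 0.03],
    [[0, 0, 0], [0, 0, 0], 0.03],
    [[0, 0, 0], [0, 0, 0], 0.03]
  ]
}}

```text
time: 23.0
ee_pos: [0.5579, 0.2102, 0.0201]
eef_rot: [2.169, 2.268, -0.005]
ft_force: [0.5, -14.3, 4.7]
grip_width: 0.0302
```

>>> {"name": "move_arm", "arguments": {
  "series": [
    [[0, 0, 0], [0, 0, 0], 0.03],
    [[0, 0, 0], [0, 0, 0], 0.03],
    [[0, 0, 0], [0, 0, 0], 0.03],
    [[0, 0, 0], [0, 0, 0], 0.03],
    [[0, 0, 0], [0, 0, 0], 0.03]
  ]
}}

```text
time: 23.42
ee_pos: [0.5579, 0.2101, 0.02]
eef_rot: [2.17, 2.268, -0.005]
ft_force: [-0.8, -14.0, 4.1]
grip_width: 0.03
```

>>> {"name": "move_arm", "arguments": {
  "series": [
    [[0, 0, 0], [0, 0, 0], 0.03],
    [[0, 0, 0], [0, 0, 0], 0.03],
    [[0, 0, 0], [0, 0, 0], 0.03],
    [[0, 0, 0], [0, 0, 0], 0.03],
    [[0, 0, 0], [0, 0, 0], 0.03]
  ]
}}

```text
time: 23.83
ee_pos: [0.5579, 0.2102, 0.0201]
eef_rot: [2.17, 2.268, -0.005]
ft_force: [0.7, -13.7, 4.4]
grip_width: 0.0302
```

I held it for over 1 s at about 14 N total, or about 10 N at the pad after friction. Now I'll back off slowly.

>>> {"name": "move_arm", "arguments": {
  "series": [
    [[0, 0, 0], [-0.0006, 0, 0], 0.03],
    [[0, 0, 0], [-0.0006, 0, 0], 0.03],
    [[0, 0, 0], [-0.0006, 0, 0], 0.03],
    [[0, 0, 0], [-0.0006, 0, 0], 0.03],
    [[0, 0, 0], [-0.0006, 0, 0], 0.03]
  ]
}}

```text
time: 24.25
ee_pos: [0.5579, 0.2099, 0.02]
eef_rot: [2.169, 2.271, -0.002]
ft_force: [-0.2, -5.9, 1.9]
grip_width: 0.03
```

>>> {"name": "move_arm", "arguments": {
  "series": [
    [[0, 0, 0], [-0.0008, 0, 0], 0.03],
    [[0, 0, 0], [-0.0008, 0, 0], 0.03],
    [[0, 0, 0], [-0.0008, 0, 0], 0.03],
    [[0, 0, 0], [-0.0008, 0, 0], 0.03],
    [[0, 0, 0], [-0.0008, 0, 0], 0.03]
  ]
}}

```text
time: 24.67
ee_pos: [0.558, 0.2079, 0.02]
eef_rot: [-2.168, -2.273, -0.001]
ft_force: [-0.3, -2.5, 2.1]
grip_width: 0.0297
```

>>> {"name": "move_arm", "arguments": {
  "series": [
    [[0, 0, 0], [-0.001, 0, 0], 0.03],
    [[0, 0, 0], [-0.001, 0, 0], 0.03],
    [[0, 0, 0], [-0.003, 0, 0], 0.03],
    [[0, 0, 0], [-0.006, 0, 0], 0.03],
    [[0, 0, 0], [-0.01, 0, 0], 0.03]
  ]
}}

```text
time: 25.08
ee_pos: [0.5587, 0.1871, 0.0198]
eef_rot: [-2.166, -2.275, -0.0]
ft_force: [0.7, -0.5, 0.2]
grip_width: 0.0297
```

>>> {"name": "move_arm", "arguments": {
  "series": [
    [[0, 0, 0], [-0.012, 0, 0], 0.03],
    [[0, 0, 0], [-0.012, 0, 0], 0.03],
    [[0, 0, 0], [-0.01, 0, 0], 0.03],
    [[0, 0, 0], [0, 0, 0], 0.03],
    [[0, 0, 0], [0, 0, -0.03], 0.03]
  ]
}}

```text
time: 25.5
ee_pos: [0.5578, 0.1508, 0.0465]
eef_rot: [-2.168, -2.269, 0.01]
ft_force: [-1.1, 0.1, -0.0]
grip_width: 0.0301
```

```bash
python3 - <<'E'
from h import *
c=r.read_camera('scene'); cv2.imwrite('pics/s8.png',cv2.resize(c['img'][190:300,200:340,::-1],None,fx=5,fy=5,interpolation=cv2.INTER_CUBIC))
s=r.read_state(); print(s['ee_pos'],s['ft_force'])
E
```

```text
[0.56173186 0.15138597 0.05364944] [ 1.72333215 -0.54590389  3.19079356]
```

View pics/s8.png

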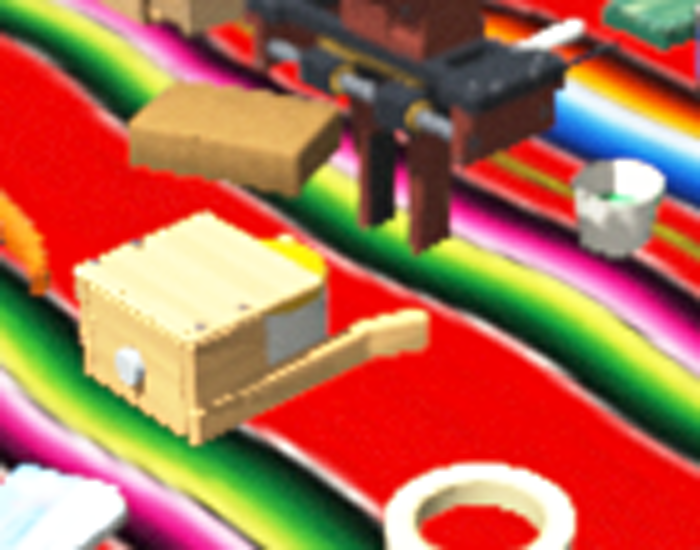

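The picture shows the jar upright under the hood between the rails, with the fingers clear behind it. Handing in.

>>> {"name": "move_arm", "arguments": {
  "series": [
    [[0, 0, 0], [0, 0, -0.02], 0.03],
    [[0, 0, 0], [0, 0, 0], 0.03],
    [[0, 0, 0], [0, 0, 0], 0.03],
    [[0, 0, 0], [0, 0, 0], 0.03],
    [[0, 0, 0], [0, 0, 0], 0.03]
  ]
}}

```text
time: 25.97
ee_pos: [0.5601, 0.1525, 0.0692]
eef_rot: [-2.168, -2.273, 0.001]
ft_force: [0.1, -0.0, -0.6]
grip_width: 0.0297
```

```bash
python3 -c "
from cell import r
s=r.read_state();print(s['time'],s['ee_pos'],s['ft_force']);print(r.close_job())"
```

```text
25.9667 [0.5600808  0.15248964 0.06924297] [ 0.13405328 -0.02425415 -0.56121201]
the job is handed in; nothing more can be done
None
```

I gripped the yellow jar lightly and slid it through the gate between the two cans and round the cup to the dock mouth. There I let go and pushed it in with two part-open fingers cradling it from behind. I handed the job in at 26 s, and no verdict was reported.

- **Press:** I felt the pad at a TCP y of about 0.205 m. I held a total push of about 14 N for over 1 s. Less the roughly 3.8 N of sliding friction, that is about 10 N on the pad, and about 5 mm of compression agrees. I then backed off slowly.
- **Last checks:** the final picture shows the jar upright under the hood between the rails, with the fingers about 25 mm or more behind it. The tool force was near zero at hand-in. The cup looked undisturbed in that picture, and the cans were last seen undisturbed when the jar reached the dock mouth.
- **Not confirmed:** I could not measure the remaining contact force on the pad, only infer it from friction, probably about 3 N.
- **On the way:** the grip at times carried most of the jar's weight (3 to 5 N upward). The TCP changed by only about 1.5 mm in height, so the jar may have risen by up to about 1 mm, well under the 8 mm limit, but it was not strictly flat throughout.

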